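# Load a sample tube into the extruder by pushing

### The arm

A 6-joint arm with a two-finger parallel gripper is mounted at the origin on a cart in front of the work surface, level with it; the furniture and walls round the work are solid. World frame = base frame: x ahead of the robot, y to its left, z up, the work surface at z = 0. Lengths are in mm, angles in rad, forces in N, time in s.
With the tool pointing down it reaches from about 350 to 800 mm from the base axis. Payload 7.3 kg.
Tool frame: the origin (TCP) lies at the centre of the arm's flange, where the gripper is bolted on; the fingertips stand arm.tcp_to_tips ahead of it and the grasp point (between the pads) lies 155 mm ahead of it (arm.tcp_to_tips is the distance from the TCP to the fingertips, in mm); z points along the fingers, y is the line along which they close (so a half turn about z gives the same grasp; the last joint's range is limited). The gripper opens to 85 mm and grips with 20 to 120 N. Pads are 22 mm wide; open, the fingers measure 114 mm over their backs; the gripper's body (76 mm by 85 mm) begins 54 mm behind the grasp point. The pads swing forward as they close: fully open they stand 13 mm farther back than shut.
Start: joints at [1.022, 0.342, 1.524, -0, 1.275, -0.146], TCP at [205.777, 482.994, 404.722] pointing down, gripper open.
Joint ranges: [-2.53, 2.53], [-0.77, 2.02], [0.04, 2.7], [-1, 4.14], [0.28, 2.66], [-3.11, 3.11]. Speed limits (rad/s): [2.57, 2.57, 3.14, 3.14, 3.14, 3.14].

### API

Orientations are given as a unit quaternion [x, y, z, w].
In Python, from bench import arm, cams gives the robot as it stands.
- The arm moves only by the tool arm_command, never from a script. Its argument "targets" is a list of rows, each a list of 3 entries, a list of its own where there are three numbers: the shift along the tool's x, y, z in mm, then the turn about the tool's z in degrees, then the closure, from -1 (fully open) to 1 (shut). A call has 1 to 8 rows; each row shifts and turns the commanded pose from where the row before left it, along the tool's axes as they then stand; what a row does not reach is not made up. A row lasts 1/8 s, in which the tool goes at most 62.5 mm and 10.7 degrees, less where a joint would pass 70% of its speed; a pose out of reach is approached as far as the arm can. A call with a gripper value outside its range is refused whole. The fingers move at their own pace and stop on an object; "grip_force" is the grip in N (left out, the last holds). Time passes only in rows, so rows that do not move let the fingers close. It gives the time, the measured TCP pose, the force, the opening and the grip force at its end, in the units of the state.
- arm.get_state(): the state, without advancing time (a new reading comes with each control period).
- cams.grab_frame(name): name is "side" or "top" or "wrist"; returns a dict with "color" (384x512x3 uint8, red, green, blue), "mtx" (3x3 intrinsics, pixels), "T" (4x4, takes a point from camera to world coordinates); the wrist camera has in their place "hand_eye" (4x4, takes a point from camera to tool coordinates, whose origin is the TCP and whose axes are the flange's). Camera axes: x right, y down, z forward; pixel columns grow to the right and rows downward; lengths in mm; the calibration is good to about 2 mm. The wrist camera is an equidistant fisheye: a pixel r from the principal point sees the ray r / f radians off the axis. A picture is of the moment at which its call begins: read the wrist's pose just before it. There is no depth.
- arm.job_done(): hands the job in; it is judged then, once.
The state is a dict: "time_s": time; "joints": joint angles; "joint_velocities": joint speeds; "effort": joint torques, N m; "eef_pos": TCP position; "tool_rot": TCP orientation; "contact_force": force on the tool from outside, world axes, zero at the start; "wrist_torque": the same for the moment, N m; "width": finger opening in mm; "grasp_force": force on a finger pad.
Only numpy, scipy, OpenCV 4.12 (cv2) and the standard library are available. Lean on these libraries where they do the work, as an engineer would, in place of code of your own. Each camera call takes 0.05 s, during which the arm holds its last target. There are 200 camera calls.

### The job

Load the soil sample tube into the tube extruder with fingertip pushes alone: tip the upright tube over, together with the tilting cradle it stands in, until the cradle lies fully down; then push the tube along the cradle until its front end is fully home against the end plate; then flip the hinged half clamp over it until it is fully closed. Push gently, never pick the tube up or let it leave its cradle, and leave the other things on the bench where they are.

Things in the scene. Friction and masses are not known exactly. Their poses are not given: they have to be found in the camera images.
- extruder: tube extruder, fixed: grey bed 130 x 500 x 16 mm, long along its own y. Origin: centre of the bed's underside, z up. From +y to -y: black handwheel and ram (y 0.29 to 0.16, up to 137 mm high), cradle pivot (y 0.0775), clamp saddle (y -0.1755 to -0.2175, 68 mm wide, 81 high), end plate (y -0.2225 to -0.2345, 92 mm wide, 128 high). The lying tube's axis is at x 0, z 0.085, front end to -y
- pivot (a point): point on the cradle's pivot axis (parallel to the extruder's x), at extruder x 0, y 0.0775, z 0.045
- cradle (a joint): tilt of the cradle in rad: 0 upright (start), 1.571 lying, tipping to the extruder's -y. A friction pivot: it stays where it is left and must be pushed all the way down (about 2 N m at first, 10 N near the tube's top, less further down). The cradle is a 193 mm long aluminium V trough with a steel foot plate 8 mm thick, 46 mm wide, on which the tube stands
- trough (a point): on the cradle, where the centre of the tube's rear end is at the start (12 mm along, 40 mm off the pivot). Turns with the cradle: y out of the trough (up when lying), z along the tube to its front. When lying, the foot plate's edge is 7 mm above the tube's axis: only the upper 13 mm of the rear face stand free; the trough's edges end 8 mm below the axis, so a fingertip can follow over them
- tube: sample tube, plain steel, 41 mm diameter, 230 mm long, about 0.6 kg, loose. Origin: centre of its rear (at the start lower) end; z along its axis to the front (upper) end. It stands on the foot plate, its -y side in the V trough, its upper end 287 mm above the bench. After tipping, its front end is 58 mm short of the end plate
- stop (a point): centre of the outlet hole (34 mm) on the face of the end plate that meets the tube, at extruder x 0, y -0.2225, z 0.085; axes as the extruder's. The tube's front end comes to lie against this face
- clamp (a joint): angle of the steel half clamp in rad: 0 laid open to the extruder's -x side (105 degrees from closed), 1.833 closed over the tube; starts between 0 and 0.4. The hinge is stiff: it stays where it is left and needs about 0.1 N m, all the way down to its stop
- clamp_hinge (a point): middle of the clamp's hinge pin (parallel to y), at extruder x -0.040, y -0.1965, z 0.088. Closed, the clamp reaches from here to +x: a half ring 36 mm wide, 55 mm outer diameter, centred 40 mm from the pin, top 26 mm above it; then a flat finger tab 28 mm wide, 5 thick, 68 to 128 mm from the pin, upper face 4 mm above it. Open, it stands up, the ring's back and tab's outer face to -x
- spare_tube: a second steel tube with black caps on both ends, standing on the bench behind the extruder, 49 mm diameter, 232 mm high, origin under its centre; leave it alone
- end_cap_1: black plastic end cap, 49 mm diameter, 16 mm high, lying beside the extruder; origin under its centre; leave it alone
- end_cap_2: second end cap like the first; leave it alone
- trim_can: open aluminium moisture can, 56 mm diameter, 30 mm high, standing outside the end plate's outlet; origin under its centre; leave it alone
- can_a: aluminium moisture can, 54 mm diameter, 30 mm high, behind the extruder; leave it alone
- can_b: aluminium moisture can, 50 mm diameter, 30 mm high, behind the extruder; leave it alone
- wash: white wash bottle, 71 x 99 mm, 222 mm high, standing behind the extruder; leave it alone
- vernier: steel caliper, 230 mm long, lying on the bench to the left of the extruder; leave it alone
- tube_front (a point): centre of the tube's front end face, 230 mm from its origin
Mind the look-alikes: they are no part of the job. What is shaped like the tube but red is not meant.

How it is judged (in metres and radians):
On the way, in this order (a step that is already met when the one before it is completed fails the run):
1. the cradle with the tube is tipped fully down (value of joint cradle above 1.53 rad), for 0.2 s.
2. the tube's front end is home against the end plate (y of tube_front in the frame of stop below 0.004 m), for 0.2 s.
3. the half clamp is closed over the tube (value of joint clamp above 1.77 rad), for 0.2 s.
At the end, for the whole second after the job is handed in: the cradle lies down (within 0.04 rad), the tube lies in it along the extruder, its front end within 4 mm of the end plate and at rest, and the half clamp is closed over it (within 0.06 rad) (value of joint cradle above 1.53 rad and y of tube_front in the frame of stop below 0.004 m and angle between the z axis of tube and the y axis of extruder, either way round below 0.06 rad and z of tube in the frame of stop below 0.008 m and value of joint clamp above 1.77 rad and linear speed of tube below 0.01 m/s); the robot touches nothing.
It fails at once if the tube is lifted or falls out of its cradle (either end more than 15 mm out of the trough) (y of any of tube, tube_front in the frame of trough above 0.015 m).
It fails at once if the tube is jolted (faster than 0.8 m/s) (linear speed of tube above 0.8 m/s).
It fails at once if the fingers squeeze or shove the tube with more than 50 N (contact force between the fingers and tube above 50 N).
It fails at once if another thing on the bench is moved by more than 30 mm (distance of any of spare_tube, end_cap_1, end_cap_2, trim_can, can_a, can_b, wash, vernier from where it was at the start of the episode above 0.03 m).
It also fails if it takes over 70 s, if anything falls off the work surface, if the arm or the gripper's body presses on something with over 40 N, if the wrist force passes 120 N, or if a joint passes its speed limit or range.

## Working session

There is one attempt and no reset: what is moved stays moved. The work goes in short steps, Python scripts to look and compute and a tool call to move; the robot and the scene stay as the last step left them, time stands still between calls to the robot, and variables do not carry over. Pictures are saved under pics/ and viewed, at most 10 in all, crops included, and the job is handed in when it is done.

Besides the shell and the picture viewer there is one more tool, called after "Call:" as name([rows], argument=value, ...), one row to a line, values as JSON. arm_command: Moves the arm, as the interface text tells. Its arguments: {"type":"object","properties":{"targets":{"type":"array","items":{"type":"array"}},"grip_force":{"type":"number"}},"required":["targets"]}

```bash
ls; mkdir -p pics; python3 - <<'E'
from bench import arm,cams
import cv2,numpy as np
s=arm.get_state();print(s, getattr(arm,'tcp_to_tips',None))
ims=[]
for n in ("side","top"):
    f=cams.grab_frame(n);np.savez(f'{n}.npz',**{k:v for k,v in f.items()})
    print(n,f['mtx'].round(1).tolist(),f['T'].round(3).tolist())
    cv2.imwrite(f'pics/{n}0.png',cv2.resize(f['color'][:,:,::-1],(800,600),interpolation=cv2.INTER_CUBIC))
f=cams.grab_frame("wrist");np.savez('wrist.npz',**f);print(f['mtx'],f['hand_eye'])
E
```

```text
pics
{'time_s': 0.0, 'joints': array([ 1.02197932e+00,  3.42709487e-01,  1.52500115e+00,  1.81437460e-05,
        1.27538027e+00, -1.46002797e-01]), 'joint_velocities': array([ 0.00331525, -0.00059828, -0.00042297,  0.00094864, -0.00022619,
       -0.0028307 ]), 'effort': array([ 1.25704984e-03, -4.33691525e+01, -2.46014017e+01, -1.54410754e-04,
        8.02757306e-03, -1.62825713e-04]), 'eef_pos': array([205.71460407, 482.87658741, 404.03816365]), 'tool_rot': array([ 2.00050729e-01,  9.79785254e-01, -7.01418043e-04, -2.63208923e-04]), 'contact_force': array([0.76549275, 0.66264352, 0.46374851]), 'wrist_torque': array([-0.00674973, -0.04030985, -0.02571232]), 'grasp_force': 0.0, 'width': 85.32439336339897} 173.4
side [[366.8, 0.0, 262.0], [0.0, 366.8, 193.3], [0.0, 0.0, 1.0]] [[0.912, -0.257, 0.32, 165.166], [-0.41, -0.534, 0.74, -960.71], [-0.019, -0.806, -0.592, 972.763], [0.0, 0.0, 0.0, 1.0]]
top [[365.2, 0.0, 258.5], [0.0, 365.2, 189.1], [0.0, 0.0, 1.0]] [[0.008, -0.986, 0.164, 427.88], [-1.0, -0.011, -0.017, 31.51], [0.018, -0.164, -0.986, 1292.538], [0.0, 0.0, 0.0, 1.0]]
[[297.31863964   0.         257.23258766]
 [  0.         297.31863964 191.38250113]
 [  0.           0.           1.        ]] [[-1.33324981e-04 -9.56574674e-01 -2.91487350e-01  7.52749584e+01]
 [ 9.99999981e-01 -1.69374707e-04  9.84419297e-05  1.12384761e-01]
 [-1.43537641e-04 -2.91487331e-01  9.56574678e-01  3.07925363e+01]
 [ 0.00000000e+00  0.00000000e+00  0.00000000e+00  1.00000000e+00]]
```

View pics/side0.png

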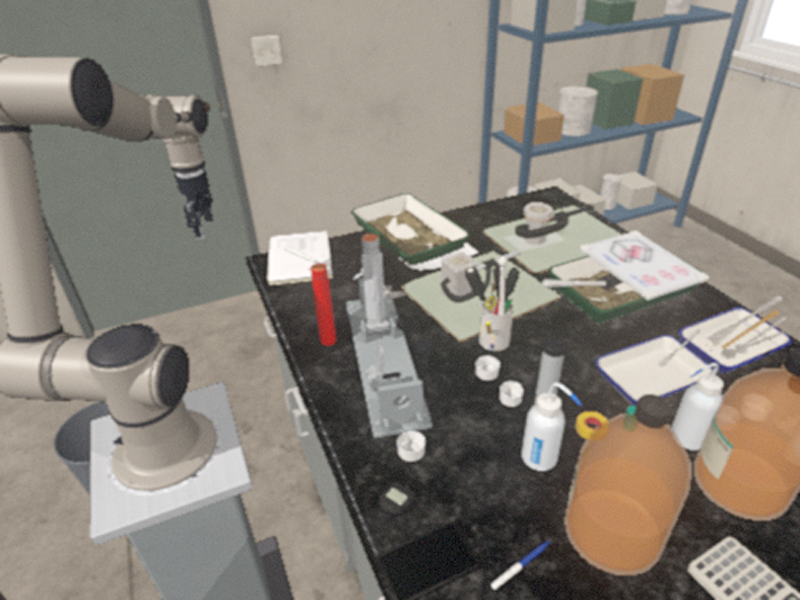

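View pics/top0.png

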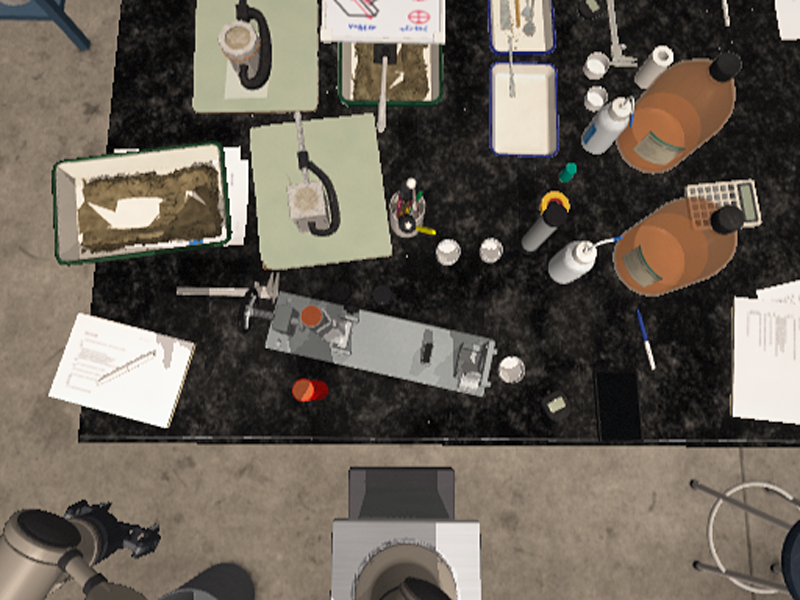

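Side view: candidates are the grey steel tube upright in the extruder, rusty top at (370,238); the red tube at (322,305), a decoy; and the spare tube with black caps at (550,375). I choose the grey one at (370,238), which is (312,316) in the top view. The extruder runs from the handwheel (255,310) to the end plate (490,370). Next is one close crop for corners.

```bash
python3 - <<'E'
import cv2,numpy as np
a=np.load('top.npz')['color'][170:265,140:345,::-1]
b=np.load('side.npz')['color'][140:285,205:285,::-1]
A=cv2.resize(a,(800,int(95*800/205)),interpolation=cv2.INTER_CUBIC)
cv2.imwrite('pics/topc.png',A)
cv2.imwrite('pics/sidec.png',cv2.resize(b,None,fx=4.1,fy=4.1,interpolation=cv2.INTER_CUBIC))
E
```

```text
(no output)
```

View pics/topc.png

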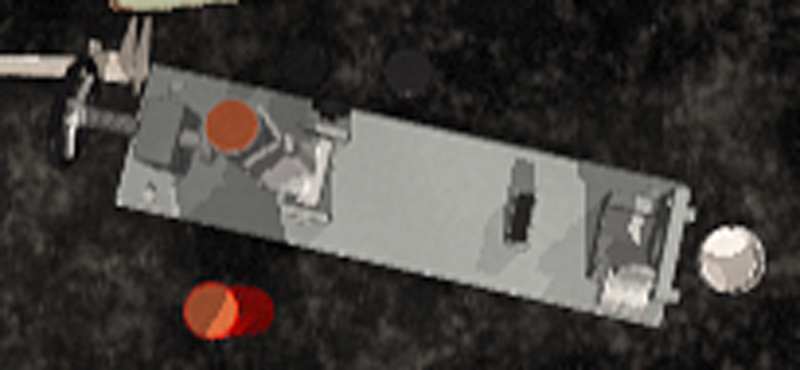

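View pics/sidec.png

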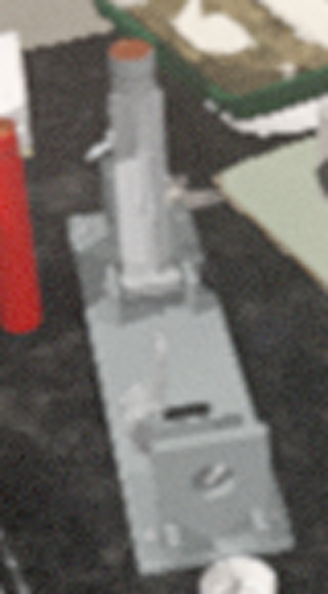

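```bash
cat > h.py <<'E'
import numpy as np,cv2
C={n:dict(np.load(n+'.npz')) for n in('top','side')}
def ray(n,uv):
    c=C[n];d=c['T'][:3,:3]@np.linalg.solve(c['mtx'],[uv[0],uv[1],1.]);return c['T'][:3,3],d/np.linalg.norm(d)
def plane(n,uv,z):
    o,d=ray(n,uv);return o+d*(z-o[2])/d[2]
def tri(u,v):
    o,d=ray('top',u);p,e=ray('side',v)
    s=np.linalg.lstsq(np.c_[d,-e],p-o,rcond=None)[0];a,b=o+d*s[0],p+e*s[1];return (a+b)/2,np.linalg.norm(a-b)
def proj(n,P):
    c=C[n];q=c['T'][:3,:3].T@(np.asarray(P,float)-c['T'][:3,3]);q=c['mtx']@q;return q[:2]/q[2]
E
python3 - <<'E'
from h import *
T=lambda x,y:(x/3.902+140-.37,y/3.902+170-.37)
S=lambda x,y:(x/4.1+205-.38,y/4.1+140-.38)
img=C['top']['color'].astype(int);m=((img[...,0]-img[...,2]>60)&(img[...,1]>45)).astype(np.uint8)
m2=np.zeros_like(m);m2[190:215,185:212]=m[190:215,185:212];ys,xs=np.nonzero(m2);tu=(xs.mean(),ys.mean());print(tu,len(xs))
img=C['side']['color'].astype(int);m=((img[...,0]-img[...,2]>35)).astype(np.uint8)
m2=np.zeros_like(m);m2[145:160,225:250]=m[145:160,225:250];ys,xs=np.nonzero(m2);sv=(xs.mean(),ys.mean());print(sv,len(xs))
print('tubetop',tri(tu,sv))
ct=[T(155,66),T(692,186),T(658,327),T(117,206)]
P=np.array([plane('top',c,16) for c in ct]);print('bed top',P.round(1).tolist(),[np.linalg.norm(P[i]-P[i-1]).round() for i in range(4)])
ps=[S(293,550),S(137,572),S(70,215)]
print('side',[plane('side',p,8).round(1).tolist() for p in ps], tri(ct[1],ps[0]),tri(ct[2],ps[1]))
c=P.mean(0);ey=(P[0]+P[3]-P[1]-P[2]);th=np.arctan2(ey[1],ey[0])-np.pi/2;print('centre',c,'yaw',th,np.degrees(th))
ex=np.array([np.cos(th),np.sin(th),0]);ey=np.array([-np.sin(th),np.cos(th),0])
E2=lambda x,y,z:np.array([c[0],c[1],0])+ex*x+ey*y+[0,0,z]
for p in [(0,.0775,.045),(0,.1175,.287)]:print(E2(*[1000*q for q in p]))
for p in [(0,117.5,287),(46,-222.5,128),(-46,-222.5,128),(0,-234.5,85)]:
  for n in('top','side'):
    u=proj(n,E2(*p));print(p,n,u,((u-[140,170])*3.902 if n=='top' else (u-[205,140])*4.1).round())
E
```

```text
(np.float64(198.768115942029), np.float64(201.84782608695653)) 138
(np.float64(239.6315789473684), np.float64(150.05263157894737)) 76
tubetop (array([563.57649494, 176.95153418, 292.23731226]), np.float64(13.464167881651317))
bed top [[646.5, 289.9, 16.0], [542.6, -196.0, 16.0], [417.4, -163.6, 16.0], [519.6, 318.0, 16.0]] [np.float64(130.0), np.float64(497.0), np.float64(129.0), np.float64(492.0)]
side [[540.4, -199.4, 8.0], [413.8, -166.1, 8.0], [528.5, 332.3, 8.0]] (array([ 542.4822977 , -197.57164646,    5.37642278]), np.float64(2.2082707399574817)) (array([ 415.86064912, -164.7384221 ,    5.94907215]), np.float64(3.075522137598492))
centre [531.54320695  62.05902359  16.        ] yaw -0.20993075414797446 -12.028146202677437
[547.6936005  137.85753801  45.        ]
[556.02928749 176.97935191 287.        ]
(0, 117.5, 287) top [199.69835683 202.48101981] [233. 127.]
(0, 117.5, 287) side [236.04600786 151.9832004 ] [127.  49.]
(46, -222.5, 128) top [313.5844811  217.99952905] [677. 187.]
(46, -222.5, 128) side [268.86157269 242.82422084] [262. 422.]
(-46, -222.5, 128) top [307.99893475 246.41009973] [656. 298.]
(-46, -222.5, 128) side [241.24505382 247.39101033] [149. 440.]
(0, -234.5, 85) top [312.29314654 233.53519133] [672. 248.]
(0, -234.5, 85) side [256.23666602 256.97054886] [210. 480.]
```

Crop check: the grey tube with its rusty top at (231,125) stands in the trough and the red one at (212,310) is separate. The end plate is at right, and the open clamp stands on the robot's side at (628,285). Extruder pose is about (532, 62), yaw -12.0°. First I raise the tool and turn it so tool x = extruder y and tool y = extruder x, fingers shut.

Call:
arm_command([
  [[0,0,-20],9.9,1],
  [[0,0,-20],9.9,1],
  [[0,0,-20],9.9,1],
  [[0,0,-20],9.9,1],
  [[0,0,-20],9.9,1],
  [[0,0,0],9.9,1],
  [[0,0,0],9.9,1],
  [[0,0,0],9.7,1],
], grip_force=60)

```text
time_s: 1.15
eef_pos: [205.8, 483.0, 504.4]
tool_rot: [0.779, 0.627, -0.0, 0.0]
contact_force: [-0.0, 0.0, 0.7]
width: 0.0
grasp_force: 0.0
```

```bash
cat > e.py <<'E'
from bench import arm,cams
import numpy as np
from scipy.spatial.transform import Rotation as Ro
th=np.radians(-12.03);c=np.array([532,62.,0])
R=np.array([[np.cos(th),-np.sin(th),0],[np.sin(th),np.cos(th),0],[0,0,1]])
def st():
    s=arm.get_state();Rt=Ro.from_quat(s['tool_rot']).as_matrix()
    tip=s['eef_pos']+Rt[:,2]*173.4
    e=R.T@(tip-c);f=R.T@s['contact_force']
    print('t',round(s['time_s'],2),'tip ext',e.round(1),'F ext',f.round(1),'width',round(s['width'],1),'tool x in ext',(R.T@Rt)[:,0].round(3),'z',(R.T@Rt)[:,2].round(3))
    return s,e,Rt
def to(x,y,z):
    s,e,Rt=st();print('shift',(Rt.T@R@(np.array([x,y,z])-e)).round(1))
E
python3 -c "
from e import *
to(0,175,330)"
```

```text
t 1.15 tip ext [-406.8  343.6  331. ] F ext [-0.   0.   0.7] width 0.0 tool x in ext [ 0.006  1.    -0.001] z [-0.    -0.001 -1.   ]
shift [-166.   407.9    1.1]
```

Call:
arm_command([
  [[-10,41,0],0,1],
  [[-20,51,0],0,1],
  [[-23,53,0],0,1],
  [[-23,53,0],0,1],
  [[-23,53,0],0,1],
  [[-23,53,0],0,1],
  [[-23,53,0],0,1],
  [[-21,51,0],0,1],
])

```text
time_s: 2.15
eef_pos: [571.4, 233.8, 504.4]
tool_rot: [0.778, 0.629, -0.0, -0.0]
contact_force: [0.9, 0.6, 0.2]
width: -0.0
grasp_force: 0.0
```

Call:
arm_command([
  [[0,0,30],0.3,1],
  [[0,0,30],0,1],
  [[0,0,26],0,1],
  [[0,0,0],0,1],
])

```text
time_s: 2.65
eef_pos: [569.8, 235.1, 416.3]
tool_rot: [0.779, 0.627, -0.002, -0.001]
contact_force: [-1.2, -0.6, 0.2]
width: -0.4
grasp_force: 0.0
```

```bash
python3 - <<'E'
from e import *
import cv2
to(0,155,245)
f=cams.grab_frame("wrist")
g=cams.grab_frame("side")['color'][100:290,170:330]
a=cv2.resize(f['color'],(400,300));b=cv2.resize(g,(400,475))
o=np.zeros((475,800,3),np.uint8);o[:300,:400]=a;o[:,400:]=b
cv2.imwrite('pics/w1.png',o[:,:,::-1])
E
```

```text
t 2.65 tip ext [1.000e-01 1.768e+02 2.429e+02] F ext [-1.  -0.9  0.2] width -0.4 tool x in ext [ 0.006  1.    -0.002] z [-0.005 -0.002 -1.   ]
shift [-21.8   0.1  -2. ]
```

View pics/w1.png

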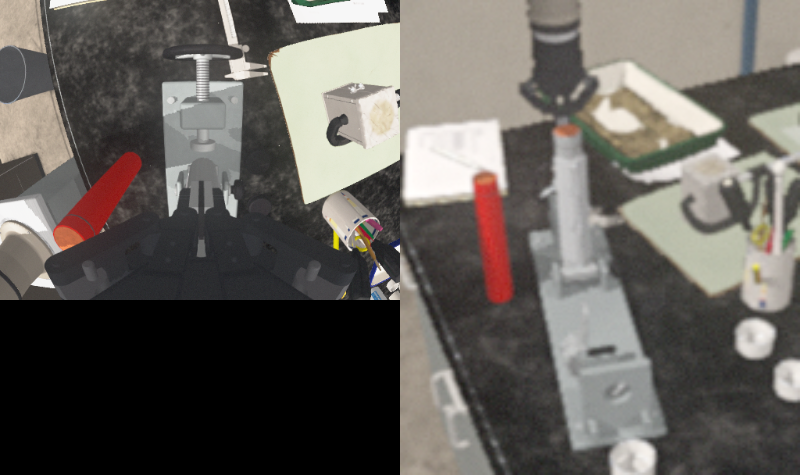

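The wrist view (left half) shows the ram screw and bed centred under the fingers at column ~202. The side view (right half) shows the fingertips behind the tube's top (565,130), clear of the red tube. Now approach slowly.

Call:
arm_command([
  [[-16,0,0],0,1],
  [[-5,0,0],0,1],
  [[-5,0,0],0,1],
  [[-4,0,0],0,1],
  [[0,0,0],0,1],
])

```text
time_s: 3.38
eef_pos: [563.6, 206.6, 419.6]
tool_rot: [0.779, 0.627, 0.002, -0.0]
contact_force: [1.1, 4.9, 2.3]
width: -0.0
grasp_force: 0.0
```

```bash
python3 - <<'E'
from e import *
st()
p=None
for d in range(0,95,5):
    t=np.radians(d);q=np.array([77.5-200*np.sin(t)+60.5*np.cos(t)+11,45+200*np.cos(t)+60.5*np.sin(t)])
    print(d,q.round(1),None if p is None else (q-p).round(1));p=q
E
```

```text
t 3.38 tip ext [  1.1 148.5 246.2] F ext [0.  5.  2.3] width -0.0 tool x in ext [0.006 1.    0.003] z [ 0.002  0.003 -1.   ]
0 [149. 245.] None
5 [131.3 249.5] [-17.7   4.5]
10 [113.4 252.5] [-18.   3.]
15 [ 95.2 253.8] [-18.2   1.4]
20 [ 76.9 253.6] [-18.2  -0.2]
25 [ 58.8 251.8] [-18.1  -1.8]
30 [ 40.9 248.5] [-17.9  -3.4]
35 [ 23.3 243.5] [-17.6  -4.9]
40 [  6.3 237.1] [-17.1  -6.4]
45 [-10.1 229.2] [-16.4  -7.9]
50 [-25.8 219.9] [-15.7  -9.3]
55 [-40.6 209.3] [-14.8 -10.6]
60 [-54.5 197.4] [-13.8 -11.9]
65 [-67.2 184.4] [-12.7 -13. ]
70 [-78.7 170.3] [-11.6 -14.1]
75 [-89.  155.2] [-10.3 -15.1]
80 [-98.  139.3] [ -8.9 -15.9]
85 [-105.5  122.7] [ -7.5 -16.6]
90 [-111.5  105.5] [ -6.  -17.2]
```

Contact comes right where predicted. I follow the arc at 2.5° per row.

Call:
arm_command([
  [[-5,0,-1],0,1],
  [[-9,0,-2],0,1],
  [[-9,0,-2],0,1],
  [[-9,0,-1],0,1],
  [[-9,0,-1],0,1],
  [[-9,0,-0.5],0,1],
  [[-9,0,0],0,1],
  [[-9,0,0],0,1],
])

```text
time_s: 4.38
eef_pos: [549.1, 140.6, 428.1]
tool_rot: [0.779, 0.627, 0.003, -0.0]
contact_force: [1.1, 6.8, 6.9]
width: -0.2
grasp_force: 4.5
```

```bash
python3 -c "
from e import *
to(0,76.9,253.6)"
```

```text
t 4.38 tip ext [  1.   81.3 254.7] F ext [-0.3  6.8  6.9] width -0.2 tool x in ext [0.005 1.    0.005] z [ 0.004  0.005 -1.   ]
shift [-4.4 -0.9  1.1]
```

Call:
arm_command([
  [[-9,0,0.5],0,1],
  [[-9,0,1],0,1],
  [[-9,0,1],0,1],
  [[-9,0,2],0,1],
  [[-9,0,2],0,1],
  [[-9,0,2],0,1],
  [[-9,0,3],0,1],
  [[-8,0,3],0,1],
])

```text
time_s: 5.38
eef_pos: [534.0, 70.6, 413.1]
tool_rot: [0.779, 0.627, 0.002, 0.0]
contact_force: [0.9, 4.0, 4.3]
width: -0.2
grasp_force: 3.3
```

Call:
arm_command([
  [[-8,0,4],0,1],
  [[-8,0,4],0,1],
  [[-8,0,4],0,1],
  [[-8,0,5],0,1],
  [[-8,0,5],0,1],
  [[-7,0,5],0,1],
])

```text
time_s: 6.12
eef_pos: [523.9, 24.1, 386.1]
tool_rot: [0.779, 0.627, 0.001, 0.001]
contact_force: [1.0, 1.9, 6.2]
width: -0.1
grasp_force: 3.0
```

```bash
python3 -c "
from e import *
to(0,-40.6,209.3)"
```

```text
t 6.12 tip ext [  0.6 -38.6 212.7] F ext [0.6 2.1 6.2] width -0.1 tool x in ext [0.006 1.    0.001] z [ 0.004  0.001 -1.   ]
shift [-2.  -0.6  3.4]
```

Now 55° to 85°.

Call:
arm_command([
  [[-7,0,6],0,1],
  [[-7,0,6],0,1],
  [[-6,0,7],0,1],
  [[-6,0,7],0,1],
  [[-6,0,7],0,1],
  [[-6,0,7],0,1],
  [[-5,0,7],0,1],
  [[-5,0,8],0,1],
])

```text
time_s: 7.12
eef_pos: [513.8, -23.2, 330.8]
tool_rot: [0.779, 0.627, 0.001, 0.002]
contact_force: [-0.6, -2.1, 6.1]
width: 0.4
grasp_force: 2.6
```

Call:
arm_command([
  [[-5,0,8],0,1],
  [[-4,0,8],0,1],
  [[-4,0,8],0,1],
  [[-4,0,8],0,1],
  [[0,0,0],0,1],
])

```text
time_s: 7.75
eef_pos: [509.8, -39.5, 297.6]
tool_rot: [0.779, 0.627, 0.0, -0.0]
contact_force: [0.6, 0.7, 0.6]
width: 0.1
grasp_force: 0.0
```

```bash
python3 -c "
from e import *
to(0,-111.5,105.5)"
```

```text
t 7.75 tip ext [  -0.6 -103.9  124.2] F ext [0.4 0.9 0.6] width 0.1 tool x in ext [0.007 1.    0.   ] z [-0.  0. -1.]
shift [-7.6  0.7 18.7]
```

Call:
arm_command([
  [[-2,0,5],0,1],
  [[-2,0,5],0,1],
  [[-1,0,4],0,1],
  [[0,0,2],0,1],
  [[0,0,0],0,1],
])

```text
time_s: 8.38
eef_pos: [508.7, -44.0, 281.4]
tool_rot: [0.779, 0.627, 0.0, -0.0]
contact_force: [1.1, 0.0, 1.7]
width: 0.4
grasp_force: 0.4
```

```bash
python3 -c "
from e import *
to(0,-111.5,105.5)"
```

```text
t 8.38 tip ext [  -0.8 -108.4  108. ] F ext [1.  0.2 1.7] width 0.4 tool x in ext [0.006 1.    0.   ] z [-0.  0. -1.]
shift [-3.1  0.8  2.5]
```

Call:
arm_command([
  [[0,0,1],0,1],
  [[0,0,1],0,1],
  [[0,0,1],0,1],
  [[0,0,0.5],0,1],
  [[0,0,0],0,1],
  [[0,0,0],0,1],
])

```text
time_s: 9.12
eef_pos: [508.7, -44.1, 278.7]
tool_rot: [0.779, 0.627, 0.0, 0.0]
contact_force: [-2.4, -3.8, 8.4]
width: 0.2
grasp_force: 4.2
```

```bash
python3 -c "
from e import *
to(0,-111.5,105.5)"
```

```text
t 9.12 tip ext [  -0.6 -108.7  105.3] F ext [-1.6 -4.2  8.4] width 0.2 tool x in ext [ 0.006  1.    -0.   ] z [ 0. -0. -1.]
shift [-2.8  0.6 -0.2]
```

Call:
arm_command([
  [[0,0,1],0,1],
  [[0,0,1],0,1],
  [[0,0,0],0,1],
])

```text
time_s: 9.5
eef_pos: [508.6, -44.2, 278.4]
tool_rot: [0.779, 0.627, 0.0, 0.001]
contact_force: [-8.0, -2.4, 22.2]
width: 0.0
grasp_force: 11.5
```

```bash
python3 -c "
from e import *
st()"
```

```text
t 9.5 tip ext [  -0.4 -108.8  105. ] F ext [-7.4 -4.1 22.2] width 0.0 tool x in ext [ 0.006  1.    -0.   ] z [ 0.002 -0.    -1.   ]
```

The cradle is down: 22 N with no further travel at z=105. Lift and go behind the rear end.

Call:
arm_command([
  [[0,0,-15],0,1],
  [[0,0,-30],0,1],
  [[53,0,0],0,1],
  [[55,0,0],0,1],
  [[55,0,0],0,1],
  [[49,0,0],0,1],
  [[0,0,0],0,1],
])

```text
time_s: 10.38
eef_pos: [554.0, 166.5, 320.7]
tool_rot: [0.778, 0.629, 0.0, -0.001]
contact_force: [0.6, 0.2, 0.2]
width: -0.1
grasp_force: 0.0
```

```bash
python3 - <<'E'
from e import *
import cv2
to(0,100,95)
f=cams.grab_frame("top")['color'][170:265,140:345]
g=cams.grab_frame("side")['color'][130:285,185:305]
o=np.zeros((600,800,3),np.uint8);o[:240,:518]=cv2.resize(f,(518,240),interpolation=2);o[240:,:]=0
b=cv2.resize(g,(270,349),interpolation=2);o[245:594,:270]=b
w=cams.grab_frame("wrist")['color'];o[245:594,280:745]=cv2.resize(w,(465,349),interpolation=2)
cv2.imwrite('pics/p2.png',o[:,:,::-1])
E
```

```text
t 10.38 tip ext [ -0.3 107.  147.3] F ext [0.6 0.3 0.2] width -0.1 tool x in ext [0.002 1.    0.001] z [-0.001  0.001 -1.   ]
shift [-7.1  0.4 52.3]
```

View pics/p2.png

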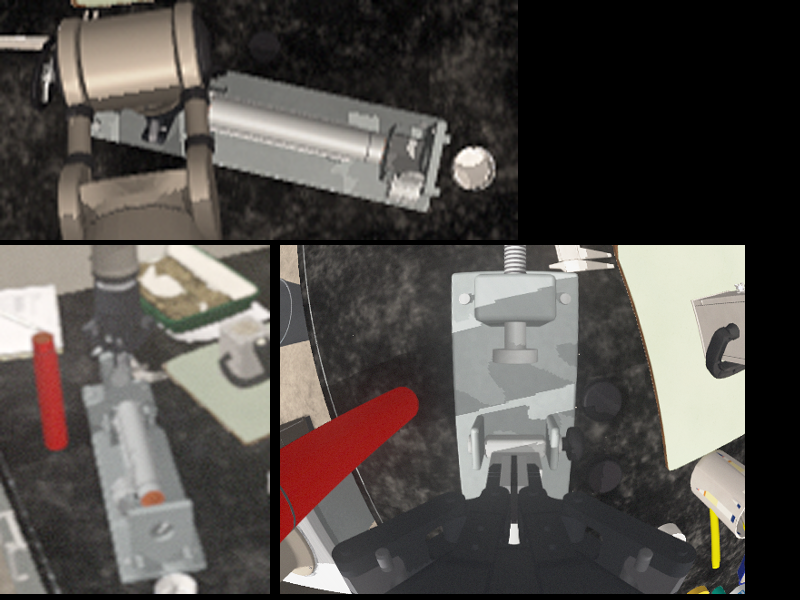

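The tube lies along the extruder, short of the end plate, with its rusty front end at (150,498). The wrist view shows the fingers above the pivot. Before descending I check the clearance to the red tube.

```bash
python3 - <<'E'
from h import *; from e import R,c
T=lambda x,y:(x/3.902+140-.37,y/3.902+170-.37)
S=lambda x,y:(x/4.1+205-.38,y/4.1+140-.38)
b=plane('side',S(20,328),0);print('base ext',R.T@(b-c))
t,g=tri(T(210,311),(323*.64,268*.64));print('top ext',R.T@(t-c),g)
E
```

```text
base ext [-1.31670890e+02  9.50825698e+01  1.13686838e-13]
top ext [-123.97701484  112.62994677  221.70279379] 12.799742327681086
```

Red tube's edge is ~103 mm off the axis, so the gripper clears it. Descend, then approach the rear face.

Call:
arm_command([
  [[0,0,25],0,1],
  [[0,0,22],0,1],
  [[0,0,5],0,1],
  [[-10,0,0],0,1],
  [[-8,0,0],0,1],
  [[-6,0,0],0,1],
  [[-4,0,0],0,1],
  [[0,0,0],0,1],
])

```text
time_s: 11.52
eef_pos: [548.3, 135.7, 269.8]
tool_rot: [0.779, 0.627, 0.001, 0.0]
contact_force: [0.9, 2.6, 1.8]
width: -0.2
grasp_force: 1.0
```

```bash
python3 -c "
from e import *
to(0,76.5,95)"
```

```text
t 11.53 tip ext [ 0.8 75.7 96.4] F ext [0.3 2.7 1.8] width -0.2 tool x in ext [0.006 1.    0.001] z [ 0.001  0.001 -1.   ]
shift [ 0.8 -0.8  1.4]
```

Call:
arm_command([
  [[-4,0,0],0,1],
  [[-6,0,0],0,1],
  [[-6,0,0],0,1],
  [[-6,0,0],0,1],
  [[-6,0,0],0,1],
  [[-6,0,0],0,1],
  [[-6,0,0],0,1],
  [[-5,0,0],0,1],
])

```text
time_s: 12.52
eef_pos: [538.9, 92.6, 269.8]
tool_rot: [0.779, 0.627, 0.002, -0.0]
contact_force: [1.6, 7.5, 2.6]
width: -0.2
grasp_force: 3.9
```

```bash
python3 -c "
from e import *
to(0,18,95)"
```

```text
t 12.53 tip ext [ 0.7 31.8 96.4] F ext [0.  7.7 2.6] width -0.2 tool x in ext [0.006 1.    0.003] z [ 0.002  0.003 -1.   ]
shift [-13.8  -0.6   1.4]
```

Call:
arm_command([
  [[-4,0,0],0,1],
  [[-3,0,0],0,1],
  [[-2,0,0],0,1],
  [[-2,0,0],0,1],
  [[-1,0,0],0,1],
  [[0,0,0],0,1],
])

```text
time_s: 13.28
eef_pos: [536.3, 81.0, 269.9]
tool_rot: [0.779, 0.627, 0.002, 0.0]
contact_force: [1.1, 6.6, 2.0]
width: 0.0
grasp_force: 3.6
```

```bash
python3 -c "
from e import *
to(0,18,95)"
```

```text
t 13.28 tip ext [ 0.6 19.9 96.5] F ext [-0.3  6.7  2. ] width 0.0 tool x in ext [0.006 1.    0.002] z [ 0.002  0.002 -1.   ]
shift [-1.9 -0.6  1.4]
```

Call:
arm_command([
  [[-1,0,0],0,1],
  [[-1,0,0],0,1],
  [[-1,0,0],0,1],
  [[0,0,0],0,1],
])

```text
time_s: 13.78
eef_pos: [535.9, 79.5, 269.9]
tool_rot: [0.779, 0.627, 0.003, -0.001]
contact_force: [4.2, 16.1, 0.9]
width: 0.0
grasp_force: 8.2
```

Call:
arm_command([
  [[-1,0,0],0,1],
  [[0,0,0],0,1],
])

```text
time_s: 14.02
eef_pos: [535.8, 79.2, 270.0]
tool_rot: [0.779, 0.627, 0.004, -0.001]
contact_force: [3.8, 19.9, 1.1]
width: 0.0
grasp_force: 10.2
```

```bash
python3 -c "
from e import *
to(0,18,95)"
```

```text
t 14.03 tip ext [ 0.6 18.8 96.6] F ext [-0.5 20.3  1.1] width 0.0 tool x in ext [0.006 1.    0.007] z [ 0.003  0.007 -1.   ]
shift [-0.8 -0.6  1.6]
```

Home: 20 N against 6.7 N sliding, after 57 mm of travel. Retreat, rise, and go to the robot's side of the clamp.

Call:
arm_command([
  [[6,0,0],0,1],
  [[10,0,0],0,1],
  [[0,0,-50],0,1],
  [[0,0,-50],0,1],
  [[0,0,-45],0,1],
  [[-50,-26,0],0,1],
  [[-55,-28,0],0,1],
  [[-55,-28,0],0,1],
])

```text
time_s: 15.02
eef_pos: [422.8, -48.0, 414.2]
tool_rot: [0.779, 0.627, -0.0, 0.0]
contact_force: [-0.1, -1.2, 0.4]
width: -0.1
grasp_force: 0.0
```

Call:
arm_command([
  [[-50,-26,0],0,1],
  [[-10,-10,0],0,1],
  [[0,0,0],0,1],
])

```text
time_s: 15.4
eef_pos: [375.9, -98.1, 414.4]
tool_rot: [0.78, 0.626, 0.0, 0.0]
contact_force: [-0.8, 0.1, 0.3]
width: 0.2
grasp_force: 0.0
```

```bash
python3 - <<'E'
from e import *
import cv2
to(-120,-192,190)
f=cams.grab_frame("top")['color'][170:265,140:345]
g=cams.grab_frame("side")['color'][130:285,185:305]
o=np.zeros((600,800,3),np.uint8);o[:240,:518]=cv2.resize(f,(518,240),interpolation=2)
o[245:594,:270]=cv2.resize(g,(270,349),interpolation=2)
w=cams.grab_frame("wrist")['color'];o[245:594,280:745]=cv2.resize(w,(465,349),interpolation=2)
cv2.imwrite('pics/p3.png',o[:,:,::-1])
E
```

```text
t 15.4 tip ext [-119.3 -189.1  241. ] F ext [-0.8 -0.   0.3] width 0.2 tool x in ext [0.008 1.    0.   ] z [ 0.  0. -1.]
shift [-2.9 -0.7 51. ]
```

View pics/p3.png

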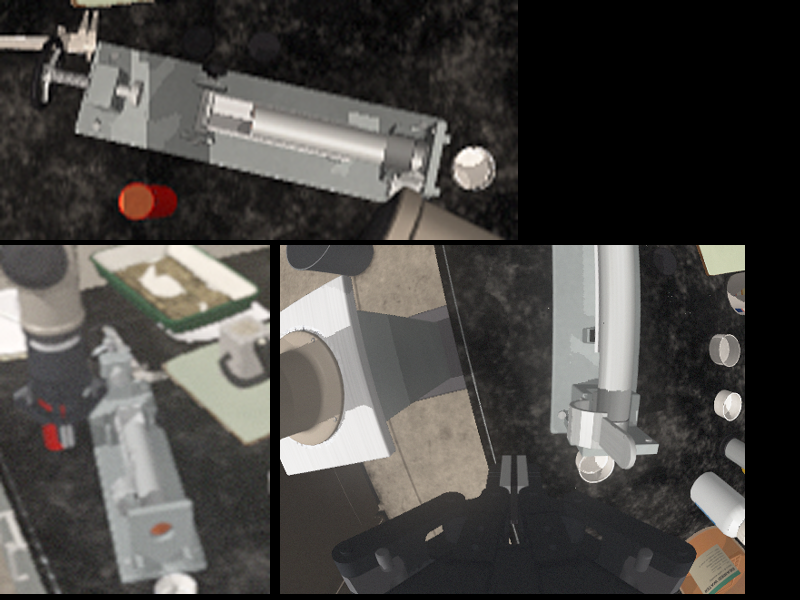

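The tube is home: its rusty end fills the outlet hole (162,528). The wrist view shows the clamp tab standing up at (618,445), right of the fingertips at (513,475). I compute the clamp arc.

```bash
python3 - <<'E'
import numpy as np
p=None
for d in [100,95,90,82,74,66,58,50,42,34,26,18,10,5,0]:
    t=np.radians(d);q=np.array([-40+112*np.cos(t)-4*np.sin(t)-14.5,88+112*np.sin(t)+4*np.cos(t)])
    print(d,q.round(1),None if p is None else (q-p).round(1));p=q
E
```

```text
100 [-77.9 197.6] None
95 [-68.2 199.2] [9.6 1.6]
90 [-58.5 200. ] [9.7 0.8]
82 [-42.9 199.5] [15.6 -0.5]
74 [-27.5 196.8] [15.4 -2.7]
66 [-12.6 191.9] [14.9 -4.8]
58 [  1.5 185.1] [14.1 -6.8]
50 [ 14.4 176.4] [13.  -8.7]
42 [ 26.1 165.9] [ 11.6 -10.5]
34 [ 36.1 153.9] [ 10.1 -12. ]
26 [ 44.4 140.7] [  8.3 -13.3]
18 [ 50.8 126.4] [  6.4 -14.3]
10 [ 55.1 111.4] [  4.3 -15. ]
5 [ 56.7 101.7] [ 1.6 -9.6]
0 [57.5 92. ] [ 0.8 -9.7]
```

Call:
arm_command([
  [[-1,0,15],0,1],
  [[-1,0,15],0,1],
  [[0,0,11],0,1],
  [[0,8,0],0,1],
  [[0,8,0],0,1],
  [[0,8,0],0,1],
  [[0,8,0],0,1],
  [[0,8,0],0,1],
])

```text
time_s: 16.55
eef_pos: [415.3, -108.6, 373.3]
tool_rot: [0.779, 0.627, 0.0, 0.0]
contact_force: [0.5, 0.2, 0.4]
width: 0.1
grasp_force: 0.0
```

```bash
python3 -c "
from e import *
to(-60,-191,198)"
```

```text
t 16.55 tip ext [ -78.5 -191.1  199.9] F ext [0.5 0.3 0.4] width 0.1 tool x in ext [0.006 1.    0.   ] z [ 0.  0. -1.]
shift [ 0.3 18.5  1.9]
```

Call:
arm_command([
  [[0,9,0],0,1],
  [[0,9,0],0,1],
  [[0,9,0],0,1],
  [[0,8,1],0,1],
  [[0,8,1],0,1],
  [[0,8,1],0,1],
  [[0,8,2],0,1],
  [[0,7,3],0,1],
])

```text
time_s: 17.55
eef_pos: [479.8, -122.7, 365.1]
tool_rot: [0.779, 0.627, 0.0, 0.0]
contact_force: [-1.1, 0.5, 1.1]
width: -0.1
grasp_force: 0.4
```

```bash
python3 -c "
from e import *
to(-12.6,-191,191.9)"
```

```text
t 17.55 tip ext [ -12.5 -191.5  191.7] F ext [-1.2  0.3  1.1] width -0.1 tool x in ext [0.006 1.    0.   ] z [ 0.  0. -1.]
shift [ 0.5 -0.1 -0.2]
```

Contact of about 1.5 N, as expected. Follow the arc.

Call:
arm_command([
  [[0,7,3],0,1],
  [[0,7,4],0,1],
  [[0,7,4],0,1],
  [[0,6,5],0,1],
  [[0,6,5],0,1],
  [[0,5,6],0,1],
  [[0,5,6],0,1],
  [[0,5,6],0,1],
])

```text
time_s: 18.55
eef_pos: [526.4, -132.9, 325.7]
tool_rot: [0.779, 0.627, 0.0, -0.0]
contact_force: [-0.8, -0.5, 0.5]
width: 0.2
grasp_force: 0.3
```

Call:
arm_command([
  [[0,4,7],0,1],
  [[0,4,7],0,1],
  [[0,3,7],0,1],
  [[0,3,7],0,1],
  [[0,2,7],0,1],
  [[0,2,7],0,1],
  [[0,1,5],0,1],
  [[0,0,0],0,1],
])

```text
time_s: 19.55
eef_pos: [544.5, -136.9, 278.7]
tool_rot: [0.779, 0.627, -0.0, -0.0]
contact_force: [-0.4, 0.3, -0.3]
width: 0.1
grasp_force: 0.0
```

```bash
python3 -c "
from e import *
to(57,-191,92)"
```

```text
t 19.55 tip ext [  53.5 -191.8  105.3] F ext [-0.4  0.2 -0.3] width 0.1 tool x in ext [0.006 1.    0.   ] z [-0.001  0.    -1.   ]
shift [ 0.9  3.5 13.3]
```

Call:
arm_command([
  [[0,2,5],0,1],
  [[0,1,4],0,1],
  [[0,0,2],0,1],
  [[0,0,1],0,1],
  [[0,0,1],0,1],
  [[0,0,0],0,1],
])

```text
time_s: 20.3
eef_pos: [547.5, -137.5, 266.2]
tool_rot: [0.779, 0.627, 0.0, -0.0]
contact_force: [-0.4, -0.7, 1.1]
width: -0.2
grasp_force: 0.0
```

Call:
arm_command([
  [[0,0,1],0,1],
  [[0,0,0.5],0,1],
  [[0,0,0],0,1],
])

```text
time_s: 20.68
eef_pos: [547.5, -137.5, 265.4]
tool_rot: [0.779, 0.627, 0.0, 0.0]
contact_force: [-1.8, 0.3, 6.0]
width: 0.0
grasp_force: 2.7
```

```bash
python3 -c "
from e import *
to(57,-191,92)"
```

```text
t 20.68 tip ext [  56.9 -191.9   92. ] F ext [-1.8 -0.1  6. ] width 0.0 tool x in ext [ 0.006  1.    -0.   ] z [ 0.001 -0.    -1.   ]
shift [ 0.9  0.1 -0. ]
```

Exactly at the predicted height (92). I press a bit more to be sure of the stop, then retreat up.

Call:
arm_command([
  [[0,0,1],0,1],
  [[0,0,0.5],0,1],
  [[0,0,0],0,1],
  [[0,0,0],0,1],
])

```text
time_s: 21.18
eef_pos: [547.5, -137.5, 265.2]
tool_rot: [0.779, 0.627, 0.0, 0.001]
contact_force: [-4.3, 1.5, 15.1]
width: 0.5
grasp_force: 7.5
```

Call:
arm_command([
  [[0,0,-10],0,1],
  [[0,0,-40],0,1],
  [[0,0,-50],0,1],
  [[30,0,-20],0,1],
  [[50,0,0],0,1],
  [[50,0,0],0,1],
  [[50,0,0],0,1],
  [[40,0,0],0,1],
])

```text
time_s: 22.18
eef_pos: [594.8, 79.3, 383.4]
tool_rot: [0.779, 0.627, 0.0, -0.0]
contact_force: [0.1, -0.1, 0.2]
width: -0.1
grasp_force: 0.0
```

```bash
python3 - <<'E'
from e import *
import cv2
st()
f=cams.grab_frame("top")['color'][170:265,140:345]
g=cams.grab_frame("side")['color'][130:285,185:305]
o=np.zeros((600,800,3),np.uint8);o[:240,:518]=cv2.resize(f,(518,240),interpolation=2)
o[245:594,:270]=cv2.resize(g,(270,349),interpolation=2)
w=cams.grab_frame("wrist")['color'];o[245:594,280:745]=cv2.resize(w,(465,349),interpolation=2)
cv2.imwrite('pics/p4.png',o[:,:,::-1])
E
```

```text
t 22.18 tip ext [ 57.9  30.1 210. ] F ext [ 0.2 -0.1  0.2] width -0.1 tool x in ext [0.005 1.    0.   ] z [ 0.  0. -1.]
```

View pics/p4.png

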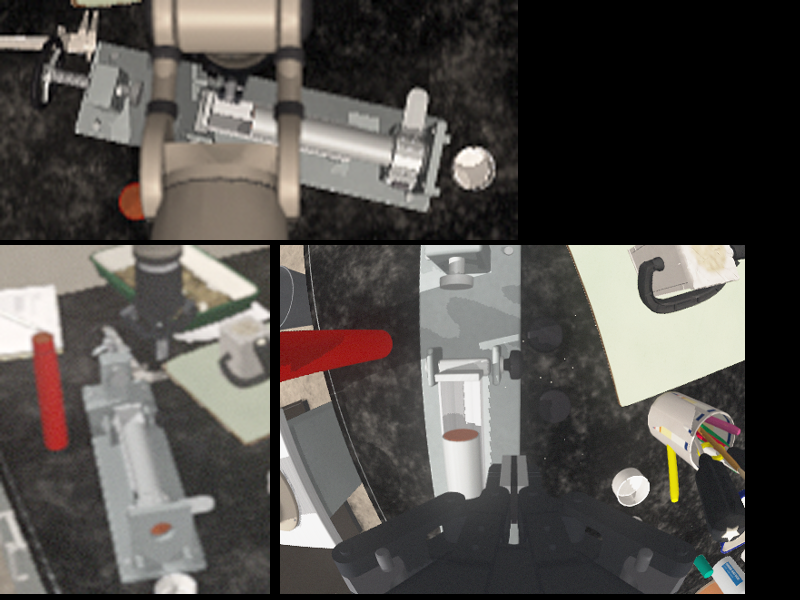

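The clamp is closed over the tube with its tab out to the far side at (415,105). The tube end fills the outlet (162,528), its rear sits well forward of the foot plate (460,435), and the other things are where they were. Handing in.

```bash
python3 -c "
from bench import arm
print(arm.job_done())"
```

```text
the job is handed in; nothing more can be done
None
```

The job is handed in with the cradle fully down, the tube home against the end plate and the clamp closed over it. No verdict came back; peak measured force was about 24 N, robot time about 22 s, and nothing else looked moved in the last pictures.

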